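# Third hand at the gluing press

## Task

I am about to spray a glue joint: first lift the loose orange cap off the spray can and set it, open side down, in the small grey dish. Then turn the dark wood block on the blue gluing press square, with one end flush against the middle of the sprung rail and the block flat on the board between the two black lines, and push it until the black pointer stands in the green band, never pushing it into the red. Finish while still holding it there with that steady push - do not let go - and leave the can standing upright where it is and the other things on the table undisturbed.

Things in the scene. Friction and masses are not known exactly. Their poses are not given: they have to be found in the camera images.
- jig: gluing press fixed to the table, place and yaw vary: plywood board 270 x 150 x 12 mm, blue block at the far end, sprung rail across. Origin on the table; +x is the push direction, towards rail and blue block; z up. Board spans x -130 to 140, y -75 to 75, top z 12 mm. Black lines on it at y -25 and 25 mm mark the lane. Highest part (pointer) 63 mm above the table
- rail: pale wooden rail, 20 (x) x 130 (y) x 42 (z) mm, origin at its centre, axes as the jig's. Slides along jig +x only, on springs, 0.5 N per mm, no preload, end stop at 36 mm. At rest its origin is at jig (30, 0, 34) mm and its face towards the block at jig x = 20 mm. Its black pointer moves over the scale as it is pushed
- block: dark brown wood block, 40 (x) x 75 (y) x 40 (z) mm, about 70 g, loose, askew on the press's board in front of the rail. Origin at the centre of its underside; y along its 75 mm length. Square in the press, its y is parallel to jig x (either way round) and a 40 x 40 mm end face meets the rail
- scale (a point): middle of the green band on the white scale plate of the press (top 52 mm above the table). Along jig +x the bands are white (0 to 8 mm of rail travel), green (8 to 20 mm: 4 to 10 N, middle 14 mm = 7 N), yellow (20 to 24 mm), red (beyond 24 mm)
- spray_can: spray can with coloured drips, 67 mm diameter, 189 mm tall with its nozzle, about 0.35 kg, standing loose. Origin at the centre of its foot, z up
- cap: orange plastic cap, a cup upside down: 48 mm outer diameter, 36 mm tall, 25 g. Origin at the centre of its open lower rim, z up towards its closed top. It sits loosely over the nozzle on the can's shoulder, its rim about 170 mm above the table, and lifts straight off (clear of the nozzle after 20 mm)
- dish: small round grey dish fixed to the table, 76 mm outer diameter at the rim, 14 mm high; inner floor 5 mm above the table and about 62 mm wide, wall 4 mm. Origin at the centre of its underside, z up
- glue: bystander: white glue bottle with orange tip, 54 mm diameter, 143 mm tall, origin at the centre of its foot; behind the work
- tape_measure: bystander: yellow tape measure standing on its foot, 38 x 84 x 64 mm, origin at the centre of its foot; behind the work
- pencil: bystander: red carpenter pencil, 167 mm long, 8 mm thick, origin at the centre of its underside; at the table's front edge
Things that resemble listed ones, but are neither listed nor needed, are in the scene too. Leave any yellow look-alike of the spray_can alone.

How it is judged:
By the outcome, as a careful person would: the job done as asked, in the order asked, and still so for the second after the job is handed in, while the arm keeps its last pose, push and grip.
It also fails if it takes over 54 s, if anything falls off the work surface, if the arm or the gripper's body presses on something with over 40 N, if the wrist force passes 120 N, or if a joint passes its speed limit or range.

## Robot

A 7-joint arm with a two-finger parallel gripper is mounted at the origin on a cart in front of the work surface, level with it; the furniture and walls round the work are solid. World frame = base frame: x ahead of the robot, y to its left, z up, the work surface at z = 0. Lengths are in m, angles in rad, forces in N, time in s.
With the tool pointing down it reaches from about 0.425 to 0.875 m from the base axis. Payload 8.4 kg.
Tool frame: the origin (TCP) lies midway between the tips of the shut fingers; the grasp point (between the pads) lies 19 mm behind it; z points along the fingers, y is the line along which they close (so a half turn about z gives the same grasp; the last joint's range is limited). The gripper opens to 85 mm and grips with 20 to 120 N. Pads are 22 mm wide; open, the fingers measure 114 mm over their backs; the gripper's body (76 mm by 85 mm) begins 54 mm behind the grasp point. The pads swing forward as they close: fully open they stand 13 mm farther back than shut.
Start: joints at [-1.267, 0.333, 0.04, 1.465, -0.013, 1.343, -0.059], TCP at [0.255, 0.598, 0.231] pointing down, gripper open.
Joint ranges: [-2.58, 2.58], [-0.38, 2.09], [-1.3, 1.39], [0.25, 2.4], [-1.5, 4.64], [0.08, 2.09], [-2.65, 2.65]. Speed limits (rad/s): [2.22, 2.22, 2.79, 2.79, 3.14, 3.14, 3.14].

## Interface

Orientations are given as a rotation vector (axis times angle).
In Python, from cell import status, capture, camera_model, job_done gives the robot as it stands.
- The arm moves only by the tool carry_out, never from a script. Its argument "commands" is a list of rows, each an object of numbers: "grip": the gripper command: -1 is shut, 1 is fully open, values between are in proportion; "tx", "ty", "tz": the shift along the world's x, y, z in mm; "rx", "ry", "rz": the turn, a rotation vector about the world's x, y, z in degrees. In form: [{"grip": .., "tx": .., "ty": .., "tz": .., "rx": .., "ry": .., "rz": ..}, ...]. A call has 1 to 12 rows; each row is the pose to reach, as a shift and turn from the pose commanded when the call began; what a row does not reach only later rows make up. A row lasts 1/10 s, in which the tool goes at most 50 mm and 8.59 degrees, less where a joint would pass 70% of its speed; a pose out of reach is approached as far as the arm can. A call with a gripper value outside its range is refused whole. The fingers move at their own pace and stop on an object; "force" is the grip in N (left out, the last holds). Time passes only in rows, so rows that repeat a pose let the fingers close. It gives the time, the measured TCP pose, the force, the opening and the grip force at its end, in the units of the state.
- status.get_state(): the state, without advancing time (a new reading comes with each control period).
- capture(name): name is "scene" or "side" or "wrist"; returns the picture (480x640x3 uint8, blue, green, red); there is no depth.
- camera_model(name): a dict with "mtx" (3x3 intrinsics, pixels), "k1" (the pictures are not rectified: a ray, as slopes to the right and down, at radius r is drawn at 1 + k1 r^2 times it, then the intrinsics apply), "R" (3x3) and "t" (3): a world point X has camera coordinates R X + t; the wrist camera has in their place "hand_eye" (4x4, takes a point from camera to tool coordinates, whose origin is the TCP and whose axes are the flange's). Camera axes: x right, y down, z forward; pixel columns grow to the right and rows downward; lengths in m; the calibration is good to about 2 mm. A picture is of the moment at which its call begins: read the wrist's pose just before it. camera_model takes no time and is no camera call.
- job_done(): hands the job in; it is judged then, once.
The state is a dict: "time_s": time; "joint_pos": joint angles; "qd": joint speeds; "effort": joint torques, N m; "position": TCP position; "eef_rot": TCP orientation; "contact_force": force on the tool from outside, world axes, zero at the start; "moment": the same for the moment, N m; "grip_width": finger opening in m; "finger_force": force on a finger pad.
Only numpy, scipy, OpenCV 4.12 (cv2) and the standard library are available. Lean on these libraries where they do the work, as an engineer would, in place of code of your own. Each camera call takes 0.05 s, during which the arm holds its last target. There are 200 camera calls.

## Working session

There is one attempt and no reset: what is moved stays moved. The work goes in short steps, Python scripts to look and compute and a tool call to move; the robot and the scene stay as the last step left them, time stands still between calls to the robot, and variables do not carry over. Pictures are saved under pics/ and viewed, at most 11 in all, crops included, and the job is handed in when it is done.

Besides the shell and the picture viewer there is one more tool, called after "Call:" as name([rows], argument=value, ...), one row to a line, values as JSON. carry_out: Moves the arm, as the interface text tells. Its arguments: {"type":"object","properties":{"commands":{"type":"array"},"force":{"type":"number"}},"required":["commands"]}

```bash
ls; mkdir -p pics; python3 - <<'E'
from cell import status,capture,camera_model
import cv2,json
s=status.get_state();print(s)
for n in("scene","side"):
    cv2.imwrite(f"pics/{n}0.png",capture(n));m=camera_model(n);print(n,{k:getattr(v,'tolist',lambda:v)() for k,v in m.items()})
m=camera_model("wrist");print(m)
E
```

```text
pics
{'time_s': 0.0, 'joint_pos': array([-1.26724646,  0.33394683,  0.0398918 ,  1.46625891, -0.01337901,
        1.34332514, -0.05849206]), 'qd': array([-7.60862485e-05,  1.90915957e-04, -1.54399202e-03, -1.03246713e-03,
        8.55769370e-05, -1.95495816e-04, -9.03156611e-05]), 'effort': array([-1.24987710e-03, -6.58563781e+01,  1.36473231e+00, -4.05556583e+01,
        1.67529518e-02,  1.28419723e-02,  1.77855486e-05]), 'position': array([0.2546308 , 0.59754991, 0.23040437]), 'eef_rot': array([-6.28364521e-01, -3.07790967e+00,  2.60895054e-03]), 'contact_force': array([-0.17247312,  0.1583983 ,  0.25294858]), 'moment': array([-0.0252732 , -0.01536376, -0.03493657]), 'finger_force': 0.0, 'grip_width': 0.08521682844149518}
scene {'mtx': [[445.2068337773477, 0.0, 323.47241017195506], [0.0, 445.2068337773477, 236.237734053913], [0.0, 0.0, 1.0]], 'k1': 0.018313898170839192, 'R': [[0.6627611501737535, -0.7486428818941655, -0.016777759372520296], [-0.5644542258421001, -0.4847280444146219, -0.6681542859901237], [0.49207629972328354, 0.4522969802543183, -0.743833554569479]], 't': [-0.54739
[... 322 characters left out ...]
.9180007686580323], [-0.7943098215661567, -0.46028154308409985, -0.3965007042360204]], 't': [0.4817380385177288, -0.04281632006615451, 1.6080532236580296]}
{'mtx': array([[351.62448241,   0.        , 316.80485112],
       [  0.        , 351.62448241, 236.92193392],
       [  0.        ,   0.        ,   1.        ]]), 'k1': -0.03296883619374429, 'hand_eye': array([[-6.88491022e-04, -9.58649713e-01, -2.84587867e-01,
         7.14437385e-02],
       [ 9.99999670e-01, -7.82436711e-04,  2.16425013e-04,
        -6.74287616e-04],
       [-4.30147771e-04, -2.84587624e-01,  9.58649936e-01,
        -1.41973633e-01],
       [ 0.00000000e+00,  0.00000000e+00,  0.00000000e+00,
         1.00000000e+00]])}
```

View pics/scene0.png

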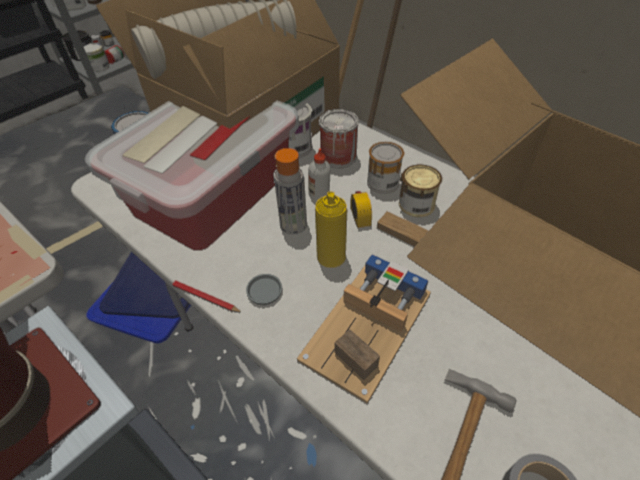

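View pics/side0.png

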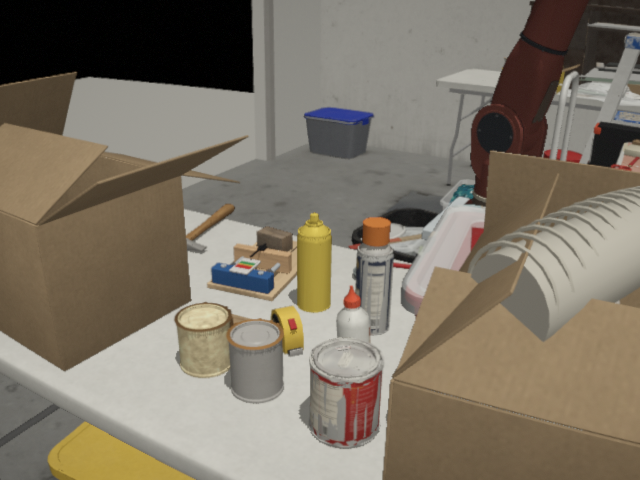

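Scene: cap about (286,160), dish (265,290), press board with near corners (299,358) and (366,400), block (357,352), yellow decoy (331,230). Side: cap (376,232), block (274,240).

```bash
cat > h.py <<'E'
import numpy as np,cv2
from scipy.spatial.transform import Rotation as Ro
from cell import status,capture,camera_model
def cam(n,s=None):
    m=camera_model(n)
    if n=="wrist":
        T=np.eye(4);T[:3,:3]=Ro.from_rotvec(s["eef_rot"]).as_matrix();T[:3,3]=s["position"]
        C=T@m["hand_eye"];return m,C[:3,:3],C[:3,3]
    R=np.array(m["R"]);return m,R.T,-R.T@np.array(m["t"])
def ray(c,uv):
    m,R,o=c;K=np.array(m["mtx"])
    p=cv2.undistortPoints(np.array([[uv]],float),K,np.array([m["k1"],0,0,0.]))[0,0]
    d=R@[p[0],p[1],1];return o,d/np.linalg.norm(d)
def onz(c,uv,z):
    o,d=ray(c,uv);return o+d*(z-o[2])/d[2]
def tri(r1,r2):
    A=np.stack([r1[1],-r2[1]],1);k=np.linalg.lstsq(A,r2[0]-r1[0],rcond=None)[0]
    a=r1[0]+k[0]*r1[1];b=r2[0]+k[1]*r2[1];return (a+b)/2,np.linalg.norm(a-b)
def proj(c,X):
    m,R,o=c;p=R.T@(np.array(X)-o);p=p[:2]/p[2];p=p*(1+m["k1"]*(p@p));K=np.array(m["mtx"]);return K[:2,:2]@p+K[:2,2]
def blob(im,lo,hi,box=None):
    h=cv2.cvtColor(im,cv2.COLOR_BGR2HSV);m=cv2.inRange(h,np.array(lo),np.array(hi))
    if box:
        z=np.zeros_like(m);x0,y0,x1,y1=box;z[y0:y1,x0:x1]=m[y0:y1,x0:x1];m=z
    cs,_=cv2.findContours(m,cv2.RETR_EXTERNAL,cv2.CHAIN_APPROX_NONE)
    return max(cs,key=cv2.contourArea)
def cen(c):
    M=cv2.moments(c);return np.array([M["m10"]/M["m00"],M["m01"]/M["m00"]])
E
python3 - <<'E'
from h import *
sc,sd=cam("scene"),cam("side");a=cv2.imread("pics/scene0.png");b=cv2.imread("pics/side0.png")
ca=blob(a,(4,150,80),(18,255,255),(265,135,310,190));cb=blob(b,(4,150,80),(18,255,255),(350,205,405,260))
print(cv2.boundingRect(ca),cv2.boundingRect(cb))
print("cap",tri(ray(sc,cen(ca)),ray(sd,cen(cb))))
# dish
print("dish",onz(sc,(265,290),.014))
for p in((299,358),(366,400),(430,293)):print("jig",onz(sc,p,.012))
ya=blob(a,(22,120,60),(32,255,255),(310,185,350,270));yb=blob(b,(22,120,60),(32,255,255),(290,205,340,315))
print("yel",tri(ray(sc,cen(ya)),ray(sd,cen(yb))))
cv2.imwrite("pics/c1.png",np.hstack([cv2.resize(a[245:405,225:445],None,fx=3.6,fy=3.6,interpolation=2)]))
E
```

```text
(275, 148, 23, 27) (363, 217, 28, 29)
cap (array([ 0.64386157, -0.06559682,  0.1896124 ]), np.float64(0.003312029596728165))
dish [ 0.4608447  -0.16198859  0.014     ]
jig [ 0.3979096  -0.31900818  0.012     ]
jig [ 0.41735795 -0.45954899  0.012     ]
jig [ 0.67801609 -0.42227584  0.012     ]
yel (array([ 0.62944508, -0.1980419 ,  0.08497549]), np.float64(0.003012180723281241))
```

View pics/c1.png

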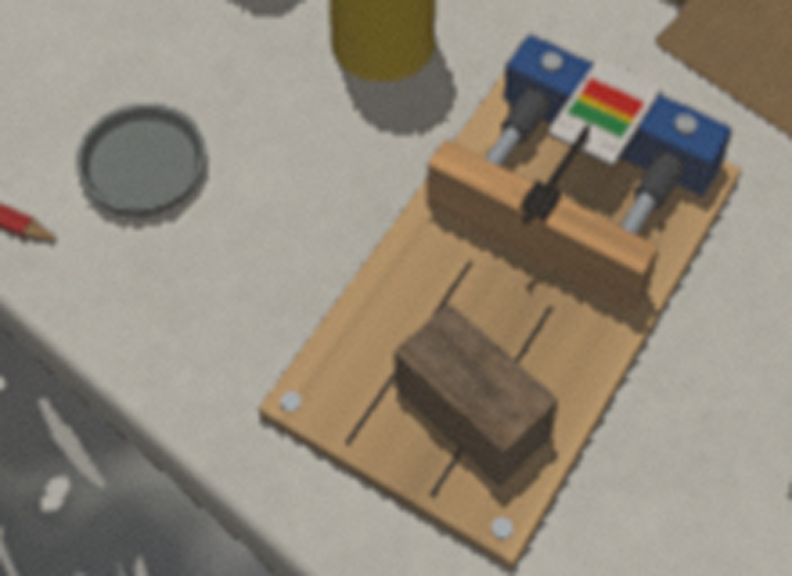

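```bash
python3 - <<'E'
from h import *
sc,sd=cam("scene"),cam("side")
f=lambda x,y,z:onz(sc,(225+x/3.6,245+y/3.6),z).round(4)
P=[f(*p,.052) for p in((397,352),(450,308),(555,400),(501,447))]
print("block",P,np.mean(P,0))
e=P[2]-P[1];print(np.degrees(np.arctan2(e[1],e[0])));e=P[3]-P[0];print(np.degrees(np.arctan2(e[1],e[0])))
print("tote",onz(sc,(300,105),.2),onz(sc,(200,205),.2),onz(sc,(90,155),.2),tri(ray(sc,(200,208)),ray(sd,(407,296))))
a=cv2.imread("pics/scene0.png")
print("glue",onz(sc,(320,200),0))
s=status.get_state();R=Ro.from_rotvec(s["eef_rot"]).as_matrix();print(R.round(3))
E
```

```text
block [array([ 0.4487, -0.3633,  0.052 ]), array([ 0.485 , -0.3676,  0.052 ]), array([ 0.4794, -0.4377,  0.052 ]), array([ 0.4432, -0.4328,  0.052 ])] [ 0.464075 -0.40035   0.052   ]
-94.56742403483226
-94.5247684728342
tote [0.80249293 0.04832488 0.2       ] [ 0.43774841 -0.04279335  0.2       ] [0.3821316  0.25121116 0.2       ] (array([0.5222672 , 0.01294981, 0.05986795]), np.float64(0.1317291017860263))
glue [ 0.74680564 -0.05838684  0.        ]
[[-0.92   0.392 -0.001]
 [ 0.392  0.92  -0.001]
 [-0.    -0.001 -1.   ]]
```

Call:
carry_out([
  {"grip":1,"tz":45},
  {"grip":1,"tx":10,"ty":-10,"tz":90,"rz":-5},
  {"grip":1,"tx":30,"ty":-45,"tz":130,"rz":-12},
  {"grip":1,"tx":55,"ty":-85,"tz":140,"rz":-19},
  {"grip":1,"tx":80,"ty":-127,"tz":140,"rz":-26},
  {"grip":1,"tx":105,"ty":-170,"tz":140,"rz":-33},
  {"grip":1,"tx":130,"ty":-212,"tz":140,"rz":-39},
  {"grip":1,"tx":155,"ty":-255,"tz":140,"rz":-45},
  {"grip":1,"tx":180,"ty":-298,"tz":140,"rz":-50},
  {"grip":1,"tx":205,"ty":-341,"tz":140,"rz":-55},
  {"grip":1,"tx":230,"ty":-384,"tz":140,"rz":-60},
  {"grip":1,"tx":255,"ty":-427,"tz":140,"rz":-65},
])

```text
$.commands[0]: bad value
```

Call:
carry_out([
  {"grip":1,"tx":0,"ty":0,"tz":45,"rx":0,"ry":0,"rz":0},
  {"grip":1,"tx":10,"ty":-10,"tz":90,"rx":0,"ry":0,"rz":-5},
  {"grip":1,"tx":30,"ty":-45,"tz":115,"rx":0,"ry":0,"rz":-12},
  {"grip":1,"tx":55,"ty":-85,"tz":130,"rx":0,"ry":0,"rz":-19},
  {"grip":1,"tx":80,"ty":-127,"tz":130,"rx":0,"ry":0,"rz":-26},
  {"grip":1,"tx":105,"ty":-170,"tz":130,"rx":0,"ry":0,"rz":-33},
  {"grip":1,"tx":130,"ty":-212,"tz":130,"rx":0,"ry":0,"rz":-39},
  {"grip":1,"tx":155,"ty":-255,"tz":130,"rx":0,"ry":0,"rz":-45},
  {"grip":1,"tx":180,"ty":-298,"tz":130,"rx":0,"ry":0,"rz":-50},
  {"grip":1,"tx":205,"ty":-341,"tz":130,"rx":0,"ry":0,"rz":-55},
  {"grip":1,"tx":230,"ty":-384,"tz":130,"rx":0,"ry":0,"rz":-60},
  {"grip":1,"tx":255,"ty":-427,"tz":130,"rx":0,"ry":0,"rz":-65},
])

```text
time_s: 1.3
position: [0.5103, 0.1689, 0.3612]
eef_rot: [-2.188, -2.254, -0.0]
contact_force: [0.5, 0.3, -0.2]
grip_width: 0.0852
finger_force: 0.0
```

Call:
carry_out([
  {"grip":1,"tx":25,"ty":-43,"tz":0,"rx":0,"ry":0,"rz":-3},
  {"grip":1,"tx":50,"ty":-86,"tz":0,"rx":0,"ry":0,"rz":-6},
  {"grip":1,"tx":75,"ty":-129,"tz":0,"rx":0,"ry":0,"rz":-6},
  {"grip":1,"tx":100,"ty":-172,"tz":0,"rx":0,"ry":0,"rz":-6},
  {"grip":1,"tx":120,"ty":-210,"tz":-10,"rx":0,"ry":0,"rz":-6},
  {"grip":1,"tx":134,"ty":-235,"tz":-20,"rx":0,"ry":0,"rz":-6},
  {"grip":1,"tx":134,"ty":-235,"tz":-20,"rx":0,"ry":0,"rz":-6},
  {"grip":1,"tx":134,"ty":-235,"tz":-20,"rx":0,"ry":0,"rz":-6},
])

```text
time_s: 2.1
position: [0.6436, -0.0645, 0.3405]
eef_rot: [-2.3, -2.139, 0.002]
contact_force: [0.2, 0.6, 0.4]
grip_width: 0.0852
finger_force: 0.0
```

```bash
python3 - <<'E'
from h import *
s=status.get_state();im=capture("wrist");cv2.imwrite("pics/w1.png",im);c=cam("wrist",s)
print(s["position"],s["eef_rot"])
b=blob(im,(4,150,60),(18,255,255));print(cv2.boundingRect(b),cv2.minEnclosingCircle(b),cen(b))
print("cap by top z=.206 (fit ellipse)",onz(c,cv2.fitEllipse(b)[0],.206),"cen .19",onz(c,cen(b),.19))
sc=blob(capture("scene"),(4,150,80),(18,255,255),(265,135,310,190));print(tri(ray(c,cen(b)),ray(cam("scene"),cen(sc))))
E
```

```text
[ 0.64360474 -0.06448555  0.34049265] [-2.29990496e+00 -2.13866631e+00  2.16470632e-03]
(287, 193, 58, 62) ((316.5, 223.3524627685547), 30.684329986572266) [315.99810066 223.76359607]
cap by top z=.206 (fit ellipse) [ 0.64344703 -0.06385731  0.206     ] cen .19 [ 0.64310403 -0.06795685  0.19      ]
(array([ 0.64222396, -0.06656969,  0.19261842]), np.float64(0.00234246085303317))
```

View pics/w1.png

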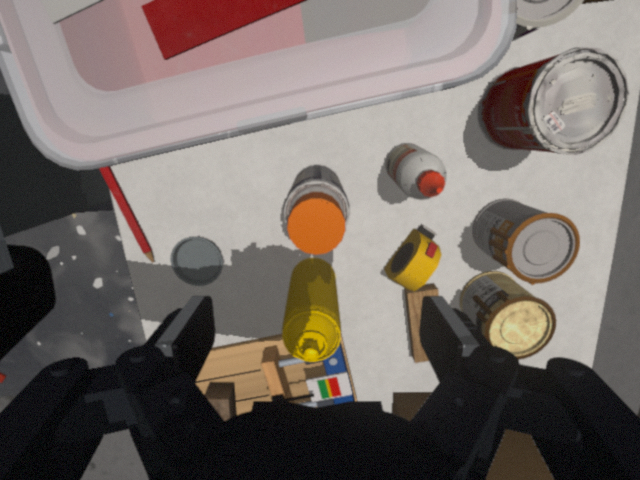

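Wrist view: cap top disc centred at (316,224), dish at (197,261), yellow decoy clear at (312,320). The TCP is already over the cap; descend and grip.

Call:
carry_out([
  {"grip":1,"tx":0,"ty":0,"tz":-40,"rx":0,"ry":0,"rz":0},
  {"grip":1,"tx":0,"ty":-1,"tz":-80,"rx":0,"ry":0,"rz":0},
  {"grip":1,"tx":0,"ty":-1,"tz":-115,"rx":0,"ry":0,"rz":0},
  {"grip":1,"tx":0,"ty":-1,"tz":-145,"rx":0,"ry":0,"rz":0},
  {"grip":1,"tx":0,"ty":-1,"tz":-162,"rx":0,"ry":0,"rz":0},
  {"grip":1,"tx":0,"ty":-1,"tz":-162,"rx":0,"ry":0,"rz":0},
  {"grip":-1,"tx":0,"ty":-1,"tz":-162,"rx":0,"ry":0,"rz":0},
  {"grip":-1,"tx":0,"ty":-1,"tz":-162,"rx":0,"ry":0,"rz":0},
  {"grip":-1,"tx":0,"ty":-1,"tz":-162,"rx":0,"ry":0,"rz":0},
  {"grip":-1,"tx":0,"ty":-1,"tz":-162,"rx":0,"ry":0,"rz":0},
  {"grip":-1,"tx":0,"ty":-1,"tz":-162,"rx":0,"ry":0,"rz":0},
  {"grip":-1,"tx":0,"ty":-1,"tz":-162,"rx":0,"ry":0,"rz":0},
], force=20)

```text
time_s: 3.4
position: [0.6445, -0.0651, 0.1808]
eef_rot: [2.298, 2.14, 0.003]
contact_force: [-1.4, 1.0, 6.7]
grip_width: 0.0473
finger_force: 20.4
```

```bash
python3 - <<'E'
from h import *
im=cv2.imread("pics/w1.png");s={"position":[ 0.64360474,-0.06448555,0.34049265],"eef_rot":[-2.29990496,-2.13866631,2.16470632e-03]}
c=cam("wrist",s);sc=cv2.imread("pics/scene0.png")
def dish(im,box,t):
    x0,y0,x1,y1=box;g=cv2.GaussianBlur(cv2.cvtColor(im,6)[y0:y1,x0:x1],(3,3),0)
    print(g[(y1-y0)//2].tolist())
    cs,_=cv2.findContours((g<t).astype(np.uint8),0,1);k=max(cs,key=cv2.contourArea);print(cv2.boundingRect(k));e=cv2.fitEllipse(k);return np.array(e[0])+[x0,y0],e[1]
d1=dish(im,(165,230,230,290),95);d2=dish(sc,(240,268,290,312),140)
print(d1,d2,onz(c,d1[0],.014),onz(cam("scene"),d2[0],.012))
print(tri(ray(c,d1[0]),ray(cam("scene"),d2[0])))
E
```

```text
[187, 187, 187, 185, 173, 148, 119, 97, 79, 70, 69, 77, 90, 100, 104, 105, 106, 106, 107, 107, 108, 109, 109, 108, 107, 107, 107, 107, 107, 106, 107, 108, 107, 107, 108, 109, 108, 107, 107, 105, 105, 107, 108, 107, 107, 106, 106, 106, 106, 106, 105, 105, 104, 101, 96, 95, 99, 106, 124, 150, 173, 183, 184, 183, 182]
(6, 9, 53, 48)
[171, 171, 173, 173, 171, 157, 129, 97, 77, 81, 98, 109, 110, 109, 109, 109, 109, 109, 109, 109, 109, 109, 109, 110, 109, 109, 109, 110, 109, 108, 108, 108, 108, 108, 108, 108, 109, 108, 104, 99, 98, 103, 123, 152, 167, 169, 168, 169, 170, 170]
(6, 6, 37, 35)
(array([195.93937492, 263.24892426]), (43.83612823486328, 49.403038024902344)) (array([264.18911362, 290.52797508]), (33.9207649230957, 36.558841705322266)) [ 0.46398509 -0.15826705  0.014     ] [ 0.45964807 -0.16048469  0.012     ]
(array([ 0.46140958, -0.1594163 ,  0.00922343]), np.float64(0.0017262776170292164))
```

Call:
carry_out([
  {"grip":-1,"tx":0,"ty":0,"tz":12,"rx":0,"ry":0,"rz":0},
  {"grip":-1,"tx":0,"ty":0,"tz":30,"rx":0,"ry":0,"rz":0},
  {"grip":-1,"tx":0,"ty":0,"tz":60,"rx":0,"ry":0,"rz":0},
  {"grip":-1,"tx":-20,"ty":-10,"tz":70,"rx":0,"ry":0,"rz":0},
  {"grip":-1,"tx":-60,"ty":-30,"tz":70,"rx":0,"ry":0,"rz":0},
  {"grip":-1,"tx":-100,"ty":-51,"tz":70,"rx":0,"ry":0,"rz":0},
  {"grip":-1,"tx":-140,"ty":-72,"tz":50,"rx":0,"ry":0,"rz":0},
  {"grip":-1,"tx":-170,"ty":-87,"tz":10,"rx":0,"ry":0,"rz":0},
  {"grip":-1,"tx":-183,"ty":-94,"tz":-35,"rx":0,"ry":0,"rz":0},
  {"grip":-1,"tx":-183,"ty":-94,"tz":-80,"rx":0,"ry":0,"rz":0},
  {"grip":-1,"tx":-183,"ty":-94,"tz":-90,"rx":0,"ry":0,"rz":0},
  {"grip":-1,"tx":-183,"ty":-94,"tz":-90,"rx":0,"ry":0,"rz":0},
])

```text
time_s: 4.6
position: [0.4604, -0.1591, 0.0892]
eef_rot: [-2.298, -2.14, 0.003]
contact_force: [0.3, -0.7, 0.7]
grip_width: 0.0472
finger_force: 21.0
```

```bash
python3 - <<'E'
from h import *
s=status.get_state();im=capture("wrist");c=cam("wrist",s);print(s["position"],s["grip_width"],s["finger_force"])
sc=capture("scene");sd=capture("side")
ca=blob(sc,(4,150,80),(18,255,255),(230,200,320,310))
print("cap pix scene",cen(ca),"expected",proj(cam("scene"),s["position"]+np.array([0,0,.007])))
w=cv2.resize(im,(400,300));v=np.hstack([w,cv2.resize(sc[170:350,150:390],(400,300))]);cv2.imwrite("pics/v2.png",v)
E
```

```text
[ 0.46044619 -0.15909705  0.08922584] 0.0471567164667381 20.968097383301938
cap pix scene [260.8087619  263.26780952] expected [258.9608914  264.71896735]
```

View pics/v2.png

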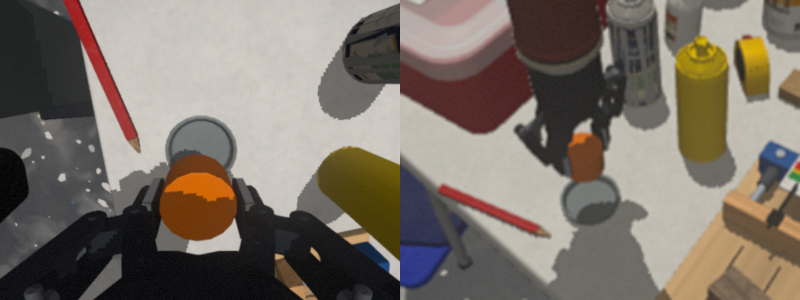

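Cap is in the grip (left half centre ~(198,205)), dish visible behind it, half-scale outline from (165) to (237), top at row 115. Locate the dish from this nearer view.

```bash
python3 - <<'E'
from h import *
s=status.get_state();im=capture("wrist");c=cam("wrist",s)
g=cv2.GaussianBlur(cv2.cvtColor(im,6),(3,3),0);h=cv2.cvtColor(im,cv2.COLOR_BGR2HSV)
pts=[]
for a in np.radians(np.arange(185,356,10)):   # outward edge from approx centre upward
    for r in range(75,40,-1):
        u=np.array([321,236])+r*np.array([np.cos(a),np.sin(a)]);x,y=np.round(u).astype(int)
        if g[y,x]<140: pts.append(onz(c,u,.014)[:2]);break
P=np.array(pts)
from scipy.optimize import least_squares
r=least_squares(lambda q:np.hypot(*(P-q[:2]).T)-q[2],[.461,-.159,.038],loss='soft_l1',f_scale=.001)
print(r.x,(np.hypot(*(P-r.x[:2]).T)-r.x[2]).round(4))
E
```

```text
[ 0.46405921 -0.15603951  0.0364057 ] [-0.0001 -0.0001 -0.0001  0.0001  0.0002  0.0004 -0.0002  0.0004 -0.0004
 -0.     -0.0004  0.0003 -0.0004  0.0001 -0.0001  0.0002  0.0006 -0.0004]
```

Call:
carry_out([
  {"grip":-1,"tx":3,"ty":2,"tz":-25,"rx":0,"ry":0,"rz":0},
  {"grip":-1,"tx":3,"ty":2,"tz":-50,"rx":0,"ry":0,"rz":0},
  {"grip":-1,"tx":3,"ty":2,"tz":-62,"rx":0,"ry":0,"rz":0},
  {"grip":-1,"tx":3,"ty":2,"tz":-68,"rx":0,"ry":0,"rz":0},
  {"grip":-1,"tx":3,"ty":2,"tz":-71,"rx":0,"ry":0,"rz":0},
  {"grip":-1,"tx":3,"ty":2,"tz":-72,"rx":0,"ry":0,"rz":0},
])

```text
time_s: 5.4
position: [0.4644, -0.1572, 0.018]
eef_rot: [2.299, 2.14, 0.001]
contact_force: [0.3, -0.3, -0.1]
grip_width: 0.0474
finger_force: 21.0
```

Call:
carry_out([
  {"grip":-1,"tx":0,"ty":0,"tz":-1,"rx":0,"ry":0,"rz":0},
  {"grip":-1,"tx":0,"ty":0,"tz":-2,"rx":0,"ry":0,"rz":0},
  {"grip":-1,"tx":0,"ty":0,"tz":-2,"rx":0,"ry":0,"rz":0},
])

```text
time_s: 5.7
position: [0.4643, -0.1572, 0.0158]
eef_rot: [2.299, 2.14, 0.001]
contact_force: [-0.3, -0.4, 4.0]
grip_width: 0.0471
finger_force: 21.1
```

Call:
carry_out([
  {"grip":1,"tx":0,"ty":0,"tz":0,"rx":0,"ry":0,"rz":0},
  {"grip":1,"tx":0,"ty":0,"tz":0,"rx":0,"ry":0,"rz":0},
  {"grip":1,"tx":0,"ty":0,"tz":0,"rx":0,"ry":0,"rz":0},
  {"grip":1,"tx":0,"ty":0,"tz":20,"rx":0,"ry":0,"rz":0},
  {"grip":1,"tx":0,"ty":0,"tz":60,"rx":0,"ry":0,"rz":0},
  {"grip":1,"tx":0,"ty":-20,"tz":100,"rx":0,"ry":0,"rz":0},
  {"grip":1,"tx":0,"ty":-60,"tz":125,"rx":0,"ry":0,"rz":0},
  {"grip":1,"tx":0,"ty":-105,"tz":135,"rx":0,"ry":0,"rz":0},
  {"grip":1,"tx":0,"ty":-150,"tz":135,"rx":0,"ry":0,"rz":0},
  {"grip":1,"tx":0,"ty":-195,"tz":135,"rx":0,"ry":0,"rz":0},
  {"grip":1,"tx":0,"ty":-233,"tz":135,"rx":0,"ry":0,"rz":0},
  {"grip":1,"tx":0,"ty":-243,"tz":135,"rx":0,"ry":0,"rz":0},
])

```text
time_s: 6.9
position: [0.4619, -0.4046, 0.1502]
eef_rot: [2.303, 2.135, -0.004]
contact_force: [-0.5, -0.1, -0.6]
grip_width: 0.0853
finger_force: 0.0
```

```bash
python3 - <<'E'
from h import *
s=status.get_state();print(s["time_s"],s["qd"].max());s=status.get_state();im=capture("wrist");c=cam("wrist",s);print(s["position"],s["eef_rot"].tolist())
cv2.imwrite("pics/w3.png",im);sc=capture("scene");cv2.imwrite("pics/s3.png",sc)
cv2.imwrite("pics/v3.png",np.hstack([cv2.resize(im,(400,300)),cv2.resize(sc[210:390,200:440],(400,300))]))
E
```

```text
6.9 0.1692767128841414
[ 0.46192973 -0.40455678  0.15018168] [2.3033640189700413, 2.1349843521710357, -0.00418108520363241]
```

View pics/v3.png

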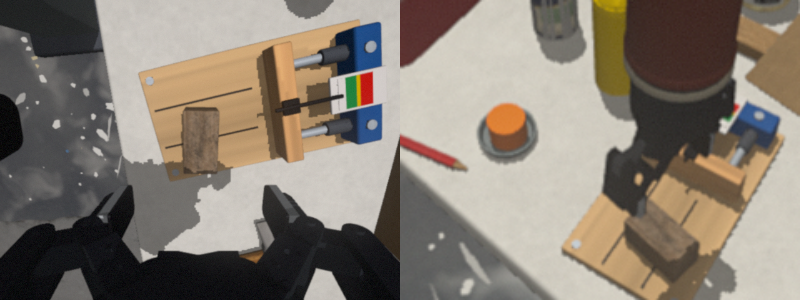

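Cap sits centred in the dish (right half (505,125)). Block and press are visible in the wrist view (left half): block (200,140), rail (283,100). Zoom in for corners.

```bash
python3 - <<'E'
import cv2
im=cv2.imread("pics/w3.png")
cv2.imwrite("pics/c3.png",cv2.resize(im[50:300,210:530],None,fx=2.4,fy=2.4,interpolation=2))
E
```

```text
(no output)
```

View pics/c3.png

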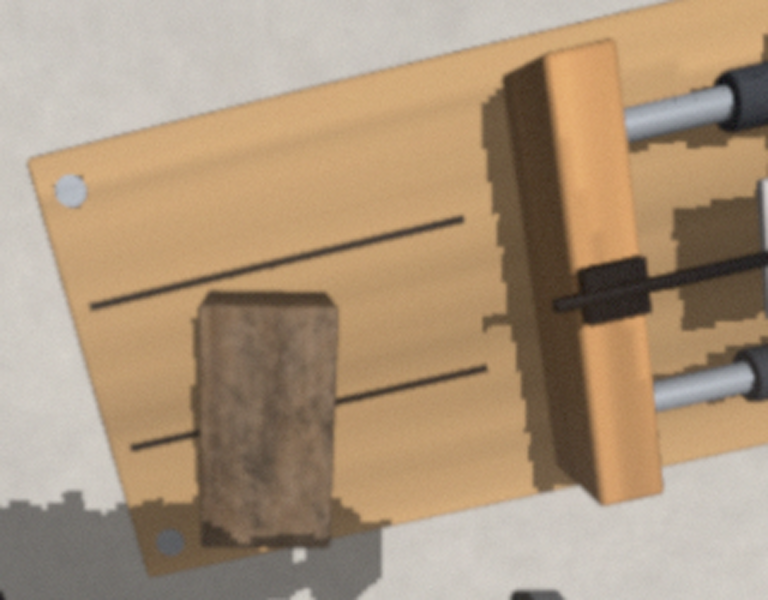

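```bash
python3 - <<'E'
from h import *
s={"position":np.array([ 0.46192973,-0.40455678,0.15018168]),"eef_rot":[2.3033640189700413,2.1349843521710357,-0.00418108520363241]}
c=cam("wrist",s);f=lambda x,y,z:onz(c,(210+x/2.4,50+y/2.4),z)[:2]
ang=lambda a,b:np.degrees(np.arctan2(*(b-a)[::-1]))
U=f(92,306,.012),f(462,219,.012);L=f(133,447,.012),f(487,369,.012);C=f(28,160,.012),f(150,577,.012);Rl=f(548,58,.055),f(603,503,.055)
B=[f(*p,.052) for p in((202,305),(337,305),(331,545),(202,545))]
print("lines",U,L,ang(*U),ang(*L),"edge",C,ang(*C),"rail",Rl,ang(*Rl),np.linalg.norm(Rl[1]-Rl[0]))
print("block",B,np.mean(B,0),ang(B[0],B[3]),ang(B[1],B[2]),np.linalg.norm(B[1]-B[0]),np.linalg.norm(B[3]-B[0]))
yaw=np.radians(np.mean([ang(*U),ang(*L),ang(*C)+90,ang(*Rl)+90]));ex=np.array([np.cos(yaw),np.sin(yaw)]);ey=np.array([-ex[1],ex[0]])
y0=np.mean([p@ey for p in U+L]);xr=np.mean([p@ex for p in Rl]);xe=np.mean([p@ex for p in C])
print("yaw",np.degrees(yaw),"edge-to-face(150)",xr-xe,"lane width",[p@ey for p in U+L],"C mid",np.mean([p@ey for p in C]))
o=ex*((xr-.02+xe+.13)/2)+ey*y0;print("jig origin",o,"face mid",ex*xr+ey*y0)
g=ex*(xr-.0375)+ey*y0;print("block centre flush",g)
sc=cam("scene")
print("two-view heights: block corner",tri(ray(c,(210+337/2.4,50+305/2.4)),ray(sc,(225+450/3.6,245+308/3.6))),
 "rail end",tri(ray(c,(210+603/2.4,50+503/2.4)),ray(sc,(225+645/3.6,245+270/3.6))))
E
```

```text
lines (array([ 0.41118573, -0.36333643]), array([ 0.5333727 , -0.34472803])) (array([ 0.41900846, -0.41266189]), array([ 0.54134992, -0.39447494])) 8.659291395539979 8.455513395268564 edge (array([ 0.3968859 , -0.31608685]), array([ 0.41931748, -0.46208804])) -81.26539499176683 rail (array([ 0.54626806, -0.30379503]), array([ 0.56513196, -0.4286538 ])) -81.40861928736567 0.12627573251928817
block [array([ 0.45040701, -0.36116106]), array([ 0.48846564, -0.3640705 ]), array([ 0.48301034, -0.4371798 ]), array([ 0.44346245, -0.43415097])] [ 0.46633636 -0.39914058] -95.43499206365934 -94.26741298839158 0.0381696809382844 0.07331952779848902
yaw 8.610197627919012 edge-to-face(150) 0.14935770220756606 lane width [np.float64(-0.42080069624897637), np.float64(-0.42069479344170035), np.float64(-0.4707414014885353), np.float64(-0.4710753219594257)] C mid -0.4457997769428279
jig origin [ 0.53632326 -0.36970101] face mid [ 0.55578033 -0.36675486]
block centre flush [ 0.51870296 -0.37236904]
two-view heights: block corner (array([ 0.48894536, -0.36494636,  0.04389734]), np.float64(0.0005330329173574767)) rail end (array([ 0.56631245, -0.42949067,  0.05344005]), np.float64(0.0010319755984962906))
```

Call:
carry_out([
  {"grip":1,"tx":2,"ty":1,"tz":-40,"rx":0,"ry":0,"rz":0},
  {"grip":1,"tx":2,"ty":1,"tz":-80,"rx":0,"ry":0,"rz":0},
  {"grip":1,"tx":2,"ty":1,"tz":-110,"rx":0,"ry":0,"rz":0},
  {"grip":1,"tx":2,"ty":1,"tz":-128,"rx":0,"ry":0,"rz":0},
  {"grip":1,"tx":2,"ty":1,"tz":-133,"rx":0,"ry":0,"rz":0},
  {"grip":1,"tx":2,"ty":1,"tz":-133,"rx":0,"ry":0,"rz":0},
  {"grip":-1,"tx":2,"ty":1,"tz":-133,"rx":0,"ry":0,"rz":0},
  {"grip":-1,"tx":2,"ty":1,"tz":-133,"rx":0,"ry":0,"rz":0},
  {"grip":-1,"tx":2,"ty":1,"tz":-133,"rx":0,"ry":0,"rz":0},
  {"grip":-1,"tx":2,"ty":1,"tz":-133,"rx":0,"ry":0,"rz":0},
  {"grip":-1,"tx":2,"ty":1,"tz":-133,"rx":0,"ry":0,"rz":0},
  {"grip":-1,"tx":2,"ty":1,"tz":-133,"rx":0,"ry":0,"rz":0},
], force=40)

```text
time_s: 8.2
position: [0.4664, -0.3995, 0.0184]
eef_rot: [2.298, 2.14, 0.001]
contact_force: [-1.3, 0.9, 7.3]
grip_width: 0.0398
finger_force: 41.3
```

Call:
carry_out([
  {"grip":-1,"tx":0,"ty":0,"tz":12,"rx":0,"ry":0,"rz":0},
  {"grip":-1,"tx":0,"ty":0,"tz":15,"rx":0,"ry":0,"rz":-6},
  {"grip":-1,"tx":3,"ty":2,"tz":15,"rx":0,"ry":0,"rz":-14},
  {"grip":-1,"tx":7,"ty":5,"tz":15,"rx":0,"ry":0,"rz":-22},
  {"grip":-1,"tx":11,"ty":8,"tz":15,"rx":0,"ry":0,"rz":-30},
  {"grip":-1,"tx":15,"ty":11,"tz":15,"rx":0,"ry":0,"rz":-38},
  {"grip":-1,"tx":20,"ty":14,"tz":15,"rx":0,"ry":0,"rz":-46},
  {"grip":-1,"tx":25,"ty":17,"tz":15,"rx":0,"ry":0,"rz":-54},
  {"grip":-1,"tx":29,"ty":20,"tz":15,"rx":0,"ry":0,"rz":-62},
  {"grip":-1,"tx":33,"ty":23,"tz":15,"rx":0,"ry":0,"rz":-70},
  {"grip":-1,"tx":37,"ty":25.5,"tz":15,"rx":0,"ry":0,"rz":-77.4},
  {"grip":-1,"tx":37,"ty":25.5,"tz":15,"rx":0,"ry":0,"rz":-77.4},
])

```text
time_s: 9.4
position: [0.5037, -0.3728, 0.0326]
eef_rot: [-3.133, -0.233, 0.0]
contact_force: [0.5, -0.7, -0.3]
grip_width: 0.0388
finger_force: 40.4
```

```bash
python3 - <<'E'
from h import *
s=status.get_state();im=capture("wrist");s2=capture("scene");print(s["position"],s["eef_rot"].tolist(),s["joint_pos"].round(2))
cv2.imwrite("pics/w4.png",im);cv2.imwrite("pics/s4.png",s2)
cv2.imwrite("pics/v4.png",im)
E
```

```text
[ 0.50367874 -0.37282002  0.03264137] [-3.1329579101449023, -0.23264550451327298, 0.00013864257160958583] [-0.19  0.71  1.05  1.76 -0.69  1.09 -0.32]
```

View pics/v4.png

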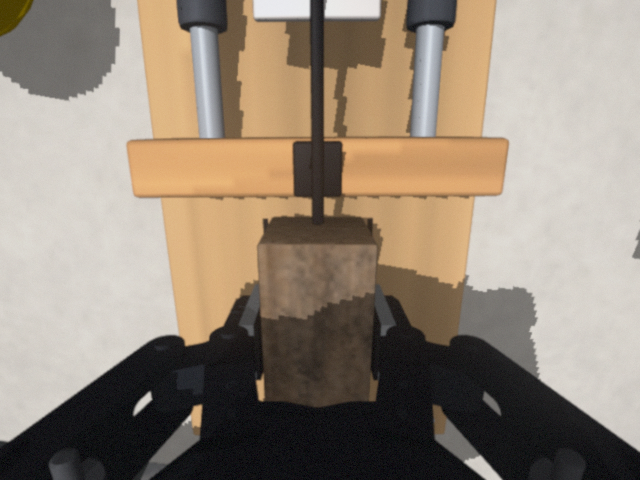

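Block in grip is square to the rail; rail front top edge runs (132,196)-(505,194), block end top edge (262,243)-(378,243), both centred at columns ~318-320. Compute residuals.

```bash
python3 - <<'E'
from h import *
s={"position":np.array([ 0.50367874,-0.37282002,0.03264137]),"eef_rot":[-3.1329579101449023,-0.23264550451327298,0.00013864]}
c=cam("wrist",s);R=Ro.from_rotvec(s["eef_rot"]).as_matrix()
im=cv2.imread("pics/w4.png");g=cv2.cvtColor(im,6).astype(float)
h=cv2.cvtColor(im,cv2.COLOR_BGR2HSV)
# rail front edge: strongest vertical drop in rows 185-205
E=[]
for x in list(range(160,280,6))+list(range(365,490,6)):
    d=np.diff(cv2.GaussianBlur(g[180:210,x:x+1],(1,3),0)[:,0]);E.append((x,180.5+d.argmin()))
E=np.array(E);k=np.polyfit(E[:,0],E[:,1],1);r=E[:,1]-np.polyval(k,E[:,0]);E=E[abs(r)<2];k=np.polyfit(E[:,0],E[:,1],1);print(k,len(E))
a=[onz(c,(x,np.polyval(k,x)),.055)[:2] for x in(132,505)]
b=[onz(c,p,.0665)[:2] for p in((262,243),(378,243))]
e=a[1]-a[0];print("rail dir+90",np.degrees(np.arctan2(e[1],e[0]))+90,np.linalg.norm(e),"tool y",np.degrees(np.arctan2(R[1,1],R[0,1])),b[1]-b[0])
yaw=np.arctan2(e[1],e[0])+np.pi/2;ex=np.array([np.cos(yaw),np.sin(yaw)]);ey=np.array([-ex[1],ex[0]])
D=np.mean(a,0)-np.mean(b,0);print("gap along, lateral(rail mid - block mid)",D@ex,D@ey,np.degrees(yaw),"rail mid-TCP",(np.mean(a,0)-s["position"][:2])@ex,(np.mean(a,0)-s["position"][:2])@ey)
E
```

```text
[-4.28124880e-03  1.95275385e+02] 41
rail dir+90 8.704438377695638 0.12893123233621354 tool y -81.50631063572996 [ 0.00550141 -0.03700906]
gap along, lateral(rail mid - block mid) 0.014149671439927724 0.00041816916744820686 8.704438377695636 rail mid-TCP 0.052742462658361446 -0.0017275792252373751
```

Call:
carry_out([
  {"grip":-1,"tx":0,"ty":-0.5,"tz":-6,"rx":0,"ry":0,"rz":0.2},
  {"grip":-1,"tx":0,"ty":-0.5,"tz":-10,"rx":0,"ry":0,"rz":0.2},
  {"grip":-1,"tx":0,"ty":-0.5,"tz":-13,"rx":0,"ry":0,"rz":0.2},
  {"grip":-1,"tx":0,"ty":-0.5,"tz":-14,"rx":0,"ry":0,"rz":0.2},
  {"grip":-1,"tx":0,"ty":-0.5,"tz":-14,"rx":0,"ry":0,"rz":0.2},
])

```text
time_s: 10.0
position: [0.5024, -0.3741, 0.0184]
eef_rot: [-3.132, -0.239, 0.0]
contact_force: [-1.7, 1.6, 4.6]
grip_width: 0.0394
finger_force: 40.9
```

Call:
carry_out([
  {"grip":-1,"tx":4.9,"ty":0.8,"tz":0,"rx":0,"ry":0,"rz":0},
  {"grip":-1,"tx":9.9,"ty":1.5,"tz":0,"rx":0,"ry":0,"rz":0},
  {"grip":-1,"tx":13.8,"ty":2.1,"tz":0,"rx":0,"ry":0,"rz":0},
  {"grip":-1,"tx":16.8,"ty":2.5,"tz":0,"rx":0,"ry":0,"rz":0},
  {"grip":-1,"tx":19.8,"ty":3.0,"tz":0,"rx":0,"ry":0,"rz":0},
  {"grip":-1,"tx":21.8,"ty":3.3,"tz":0,"rx":0,"ry":0,"rz":0},
  {"grip":-1,"tx":21.8,"ty":3.3,"tz":0,"rx":0,"ry":0,"rz":0},
  {"grip":-1,"tx":21.8,"ty":3.3,"tz":0,"rx":0,"ry":0,"rz":0},
])

```text
time_s: 10.8
position: [0.5235, -0.3712, 0.0185]
eef_rot: [-3.132, -0.238, 0.003]
contact_force: [-7.4, 1.2, 7.0]
grip_width: 0.0395
finger_force: 41.5
```

```bash
python3 - <<'E'
from h import *
s=status.get_state();im=capture("wrist");sd=capture("scene");print(s["position"],s["contact_force"])
cv2.imwrite("pics/w5.png",im);cv2.imwrite("pics/v5.png",np.hstack([cv2.resize(im[0:260,200:440],(480,520),interpolation=2),cv2.resize(capture("side")[215:305,195:310],None,fx=2.7,fy=5.78,interpolation=2)[:520]]))
c=cam("wrist",s)
h=cv2.cvtColor(im,cv2.COLOR_BGR2HSV)
for n,lo,hi in(("green",(40,80,50),(80,255,255)),("red",(0,150,80),(6,255,255))):
    b=blob(im,lo,hi,(230,0,400,140));print(n,cv2.boundingRect(b))
E
```

```text
[ 0.52352051 -0.37121466  0.0184508 ] [-7.3848259   1.16751503  6.993046  ]
green (251, 0, 124, 17)Traceback (most recent call last):
  File "<stdin>", line 7, in <module>
  File "h.py", line 26, in blob
    return max(cs,key=cv2.contourArea)
ValueError: max() iterable argument is empty
```

View pics/v5.png

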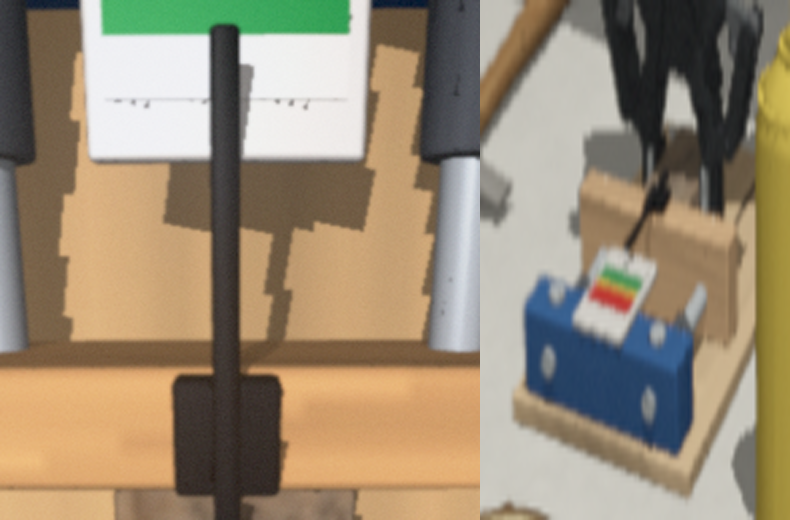

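Pointer tip (v5 at (225,27)) appears just at the green band's near edge (row 33); with parallax it is probably a bit short. Compute the rail travel.

```bash
python3 - <<'E'
from h import *
s={"position":np.array([ 0.52352051,-0.37121466,0.0184508]),"eef_rot":status.get_state()["eef_rot"]}
c=cam("wrist",s);y=np.radians(8.6);ex=np.array([np.cos(y),np.sin(y)])
s0={"position":np.array([ 0.50367874,-0.37282002,0.03264137]),"eef_rot":[-3.1329579101449023,-0.23264550451327298,0.00013864]};c0=cam("wrist",s0)
P=lambda c,u,v,z:onz(c,(u,v),z)[:2]@ex
print("rail front travel",P(c,312.5,244,.055)-P(c0,318,193.9,.055),"back",P(c,312,183.5,.055)-P(c0,318,139,.055))
print("tip z.06",P(c,312.5,13,.06),"tip z.063",P(c,312.5,13,.063),"green start",P(c,312.5,16.5,.052),"zero line",P(c,312.5,50,.052))
E
```

```text
rail front travel 0.0064430851723791815 back 0.007257392240598515
tip z.06 0.5642691058181422 tip z.063 0.5633919366586069 green start 0.565745120762826 zero line 0.5573106128520119
```

Call:
carry_out([
  {"grip":-1,"tx":2,"ty":0.3,"tz":0,"rx":0,"ry":0,"rz":0},
  {"grip":-1,"tx":4,"ty":0.6,"tz":0,"rx":0,"ry":0,"rz":0},
  {"grip":-1,"tx":6,"ty":0.9,"tz":0,"rx":0,"ry":0,"rz":0},
  {"grip":-1,"tx":7.5,"ty":1.1,"tz":0,"rx":0,"ry":0,"rz":0},
  {"grip":-1,"tx":7.5,"ty":1.1,"tz":0,"rx":0,"ry":0,"rz":0},
  {"grip":-1,"tx":7.5,"ty":1.1,"tz":0,"rx":0,"ry":0,"rz":0},
  {"grip":-1,"tx":7.5,"ty":1.1,"tz":0,"rx":0,"ry":0,"rz":0},
])

```text
time_s: 11.65
position: [0.5293, -0.3704, 0.0185]
eef_rot: [-3.132, -0.236, 0.006]
contact_force: [-14.1, 2.6, 12.4]
grip_width: 0.0398
finger_force: 42.1
```

```bash
python3 - <<'E'
from h import *
s=status.get_state();im=capture("wrist");sc=capture("scene");print(s["position"],s["contact_force"],s["grip_width"],s["time_s"],s["eef_rot"])
cv2.imwrite("pics/w6.png",im)
cv2.imwrite("pics/v6.png",np.hstack([cv2.resize(im,(400,300),interpolation=3),cv2.resize(capture("side")[175:340,180:400],(400,300),interpolation=2)]))
c=cam("wrist",s);y=np.radians(8.6);ex=np.array([np.cos(y),np.sin(y)])
g=cv2.GaussianBlur(cv2.cvtColor(im,6).astype(np.float32),(3,3),0)
P=lambda u,v,z:onz(c,(u,v),z)[:2]@ex
for x in (230,260,370,400):
    d=np.diff(g[225:265,x]);r=225.5+d.argmin();print(x,r,"travel",P(x,r,.055)-P(x,r,.055)+ (onz(c,(x,r),.055)[:2]-[.55578,-.366755])@ex)
E
```

```text
[ 0.52927428 -0.37036761  0.01850707] [-14.13923599   2.55248334  12.35247565] 0.03982802208715157 11.65 [-3.13167054 -0.23622425  0.00607978]
230 241.5 travel 0.013353730707915614
260 243.5 travel 0.01269844600058124
370 242.5 travel 0.013036247393462496
400 241.5 travel 0.013365756032814263
```

View pics/v6.png

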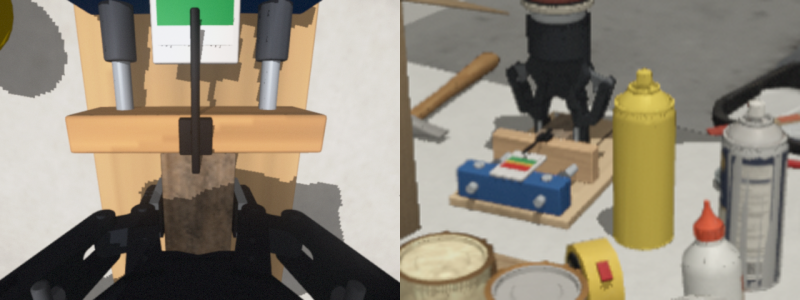

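Wrist view: pointer tip (195,10) is well inside the green; block end flush on the rail centre, travel ≈ 12.5 mm. Side view: cans upright. The down force is higher than needed, so I ease it slightly and hold.

Call:
carry_out([
  {"grip":-1,"tx":0,"ty":0,"tz":0.3,"rx":0,"ry":0,"rz":0},
  {"grip":-1,"tx":0,"ty":0,"tz":0.6,"rx":0,"ry":0,"rz":0},
  {"grip":-1,"tx":0,"ty":0,"tz":0.6,"rx":0,"ry":0,"rz":0},
  {"grip":-1,"tx":0,"ty":0,"tz":0.6,"rx":0,"ry":0,"rz":0},
  {"grip":-1,"tx":0,"ty":0,"tz":0.6,"rx":0,"ry":0,"rz":0},
])

```text
time_s: 12.3
position: [0.5297, -0.3702, 0.0185]
eef_rot: [-3.132, -0.237, 0.006]
contact_force: [-11.2, -0.3, 5.4]
grip_width: 0.0394
finger_force: 41.1
```

Call:
carry_out([
  {"grip":-1,"tx":0,"ty":0,"tz":0,"rx":0,"ry":0,"rz":0},
  {"grip":-1,"tx":0,"ty":0,"tz":0,"rx":0,"ry":0,"rz":0},
  {"grip":-1,"tx":0,"ty":0,"tz":0,"rx":0,"ry":0,"rz":0},
  {"grip":-1,"tx":0,"ty":0,"tz":0,"rx":0,"ry":0,"rz":0},
  {"grip":-1,"tx":0,"ty":0,"tz":0,"rx":0,"ry":0,"rz":0},
  {"grip":-1,"tx":0,"ty":0,"tz":0,"rx":0,"ry":0,"rz":0},
])

```text
time_s: 12.9
position: [0.5297, -0.3703, 0.0185]
eef_rot: [-3.132, -0.237, 0.006]
contact_force: [-9.7, 0.6, 4.9]
grip_width: 0.0396
finger_force: 41.1
```

```bash
python3 - <<'E'
from h import *
s=status.get_state();im=capture("wrist");sc=capture("scene");c=cam("wrist",s);R=Ro.from_rotvec(s["eef_rot"]).as_matrix()
print(s["position"],s["contact_force"],"tilt deg",np.degrees(np.arccos(-R[2,2])),"tool y",np.degrees(np.arctan2(R[1,1],R[0,1])))
b=blob(sc,(4,150,80),(18,255,255),(235,250,300,315));print("cap",onz(cam("scene"),cen(b),.025))
cv2.imwrite("pics/v7.png",cv2.resize(im[0:260,180:460],(700,600),interpolation=2)[:600])
E
```

```text
[ 0.52971046 -0.37029563  0.01852354] [-9.68759051  0.55143538  4.90215045] tilt deg 0.2090650781301108 tool y -81.35925128346703
cap [ 0.46819074 -0.15033686  0.025     ]
```

View pics/v7.png

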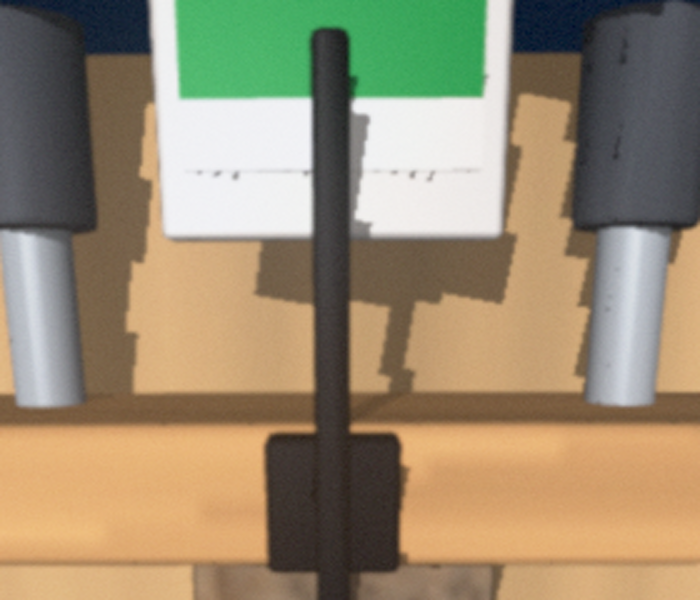

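The pointer tip (row 30) is about 13 mm along after parallax, so near the middle of the green band (which starts at row 97). The push is steady and the block is flush.

```bash
python3 -c "
from cell import job_done;print(job_done())"
```

```text
the job is handed in; nothing more can be done
None
```

The job is handed in: the cap sits open side down in the dish, and the arm is still holding the block square and flush against the middle of the rail, with the pointer at about 13 mm in the green band. It took about 13 s, and the pointer stayed out of the red at every check.

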